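Roll a glued tube under a smoothing board into its rest

TASK

The paper seam of the small cardboard tube has just been glued. Take the smoothing board by its grip and with its flat cork underside pressing gently but steadily on top of the tube roll the tube along the desk, over the sill of the wooden rest and down into its groove, so that the seam is pressed for the whole turn; the tube crushes easily, so never push hard, lift it or touch it with the fingers. Then lay the board flat on the desk again about where it was, with the tube left lying in the groove and the stapler, notebook and magnifier left alone.

Things in the scene. Friction and masses are not known exactly. Their poses are not given: they have to be found in the camera images.
- board_grip (a point): Centre of the smoothing board's grip, an upright wooden block on the middle of the board: 30 mm along the board's x, 54 mm along y, 46 mm high. The point is 34 mm above the board's underside, 23 mm above its plate's top; axes as the board's. Grasp it from above across the 30 mm, fingers closing along x, tips a few mm above the plate, and firmly: the tube bears up to 65 mm off the middle.
- board: Smoothing board, 0.25 kg, lying flat on the desk: a wooden plate 190 (along x) x 64 x 11 mm with a flat cork underside. Origin at the centre of the underside, z up. In the gripper the underside's true height is known to a millimetre or two only.
- tube: Cardboard tube, 32 mm in diameter, 160 mm long, 0.1 to 0.21 kg, white end caps, paper seam strip along its top; lies on the desk before the rest. Origin at its centre, 16 mm up; y along the tube, x and z turn as it rolls. Friction 0.5 to 0.7. Its centre rolls half as far as the board moves, so start with the board's leading part on it. About 5 N presses the seam; under 1 N does not, over 20 N crushes it.
- rest: Wooden tube rest, 150 mm wide along y, fixed. Origin at desk height, mid-width, under the axis of a tube lying in the groove; x is the way the tube must roll in, 102 to 128 mm from its start; y along the groove. Groove floor 1 mm above the desk: there the tube's axis is 17 mm and its top 33 mm up, with 1 to 2 mm of play. Back stop: face at x = +17 mm, 14 mm thick, 24 mm high; the board passes over it.
- rest_sill (a point): Crest of the rest's ramped sill, mid-width: a wedge rising evenly from the desk at rest x = -40 mm to its crest, 3.5 mm high, from x = -10.5 to -8 mm. The tube climbs 3.5 mm here, then drops 2.5 mm into the groove.
- stapler: Black stapler, 36 x 132 x 47 mm, a bystander standing on the desk; origin under its centre.
- notebook: Dark notebook, 141 x 91 x 14 mm, a bystander lying on the desk; origin under its centre.
- magnifier: Magnifier with a black handle, 81 x 172 x 13 mm, a bystander lying on the desk; origin under its centre.

How it is judged:
By the outcome, as a careful person would: the job done as asked, in the order asked, and still so for the second after the job is handed in, with the robot touching nothing.
It also fails if it takes over 72 s, if anything falls off the work surface, if the arm or the gripper's body presses on something with over 40 N, if the wrist force passes 120 N, or if a joint passes its speed limit or range.

ROBOT

A 7-joint arm with a two-finger parallel gripper is mounted at the origin on a cart in front of the work surface, level with it; the furniture and walls round the work are solid. World frame = base frame: x ahead of the robot, y to its left, z up, the work surface at z = 0. Lengths are in m, angles in rad, forces in N, time in s.
With the tool pointing down it reaches from about 0.425 to 0.975 m from the base axis. Payload 16.7 kg.
Tool frame: the origin (TCP) lies between the finger pads; the fingertips stand 14 mm ahead of it and the grasp point (between the pads) lies 5 mm behind it; z points along the fingers, y is the line along which they close (so a half turn about z gives the same grasp; the last joint's range is limited). The gripper opens to 85 mm and grips with 20 to 120 N. Pads are 22 mm wide; open, the fingers measure 114 mm over their backs; the gripper's body (76 mm by 85 mm) begins 54 mm behind the grasp point. The pads swing forward as they close: fully open they stand 13 mm farther back than shut.
Start: joints at [-1.31, 0.426, 0.074, 1.606, -0.034, 1.111, -0.067], TCP at [0.269, 0.619, 0.245] pointing down, gripper open.
Joint ranges: [-2.85, 2.85], [-0.5, 2.14], [-1.23, 1.37], [0.21, 2.46], [-1.02, 4.16], [0.16, 2.05], [-2.73, 2.73]. Speed limits (rad/s): [1.89, 1.89, 2.39, 2.39, 3.01, 3.01, 3.01].

INTERFACE

Orientations are given as a rotation vector (axis times angle).
In Python, from plant import r, cams, job gives the robot as it stands.
- The arm moves only by the tool send_rows, never from a script. Its argument "rows" is a list of rows, each an object with "gripper": the opening, from -1 (shut) to 1 (fully open), so that 0 is half open; "slide": the shift along the world's x, y, z in m, a list of three; "turn": the turn about the world's z in rad. In form: [{"gripper": gripper, "slide": [x, y, z], "turn": turn}, ...]. A call has 1 to 5 rows; each row shifts and turns the commanded pose from where the row before left it; what a row does not reach is not made up. A row lasts 1/8 s, in which the tool goes at most 62.5 mm and 10.7 degrees, less where a joint would pass 70% of its speed; a pose out of reach is approached as far as the arm can. A call is refused whole if a number of a shift passes 0.0625 or a number of a turn 0.188, either way. A call with a gripper value outside its range is refused whole. The fingers move at their own pace and stop on an object; "grip_force" is the grip in N (left out, the last holds). Time passes only in rows, so rows that do not move let the fingers close. It gives the time, the measured TCP pose, the force, the opening and the grip force at its end, in the units of the state.
- r.get_state(): the state, without advancing time (a new reading comes with each control period).
- cams.get_image(name): name is "scene" or "top" or "wrist"; returns (picture, depth): 420x560x3 uint8, blue, green, red; 420x560 float32, m along the optical axis (not along the pixel's ray), 0 where there is no reading.
- cams.camera_model(name): a dict with "K" (3x3 intrinsics, pixels), "k1" (the pictures are not rectified: a ray, as slopes to the right and down, at radius r is drawn at 1 + k1 r^2 times it, then the intrinsics apply), "R" (3x3) and "t" (3): a world point X has camera coordinates R X + t. Camera axes: x right, y down, z forward; pixel columns grow to the right and rows downward; lengths in m; the calibration is good to about 2 mm. A picture is of the moment at which its call begins: read the wrist's pose just before it. camera_model takes no time and is no camera call; for the wrist camera it gives the pose at the moment of the call.
- job.finish_job(): hands the job in; it is judged then, once.
The state is a dict: "time_s": time; "joints": joint angles; "qvel": joint speeds; "effort": joint torques, N m; "eef_pos": TCP position; "tcp_rot": TCP orientation; "ft_force": force on the tool from outside, world axes, zero at the start; "moment": the same for the moment, N m; "width": finger opening in m; "gripper_force": force on a finger pad.
Only numpy, scipy, OpenCV 4.12 (cv2) and the standard library are available. Lean on these libraries where they do the work, as an engineer would, in place of code of your own. Each camera call takes 0.05 s, during which the arm holds its last target. There are 200 camera calls.

## Working session

There is one attempt and no reset: what is moved stays moved. The work goes in short steps, Python scripts to look and compute and a tool call to move; the robot and the scene stay as the last step left them, time stands still between calls to the robot, and variables do not carry over. Pictures are saved under pics/ and viewed, at most 10 in all, crops included, and the job is handed in when it is done.

Besides the shell and the picture viewer there is one more tool, called after "Emit:" as name(argument=value, ...), one argument or row to a line, values as JSON. send_rows: Moves the arm, as the interface text tells. Its arguments: {"type":"object","properties":{"rows":{"type":"array","items":{"type":"object","properties":{"gripper":{"type":"number"},"slide":{"type":"array","items":{"type":"number"}},"turn":{"type":"number"}}}},"grip_force":{"type":"number"}},"required":["rows"]}

```bash
mkdir -p pics; cat > h.py <<'E'
import numpy as np, cv2
from plant import r, cams, job
def ray(m,u,v):
    K=np.array(m["K"]);k=m["k1"]
    d=np.array([(u-K[0,2])/K[0,0],(v-K[1,2])/K[1,1]]);p=d.copy()
    for _ in range(20): p=d/(1+k*(p@p))
    R=np.array(m["R"]);t=np.array(m["t"])
    return -R.T@t, R.T@np.array([p[0],p[1],1.])
def onplane(m,u,v,z):
    o,d=ray(m,u,v); return o+d*(z-o[2])/d[2]
def cloud(m,dep):
    K=np.array(m["K"]);k=m["k1"];v,u=np.mgrid[:420,:560]
    x=(u-K[0,2])/K[0,0];y=(v-K[1,2])/K[1,1];px,py=x,y
    for _ in range(20):
        s=1+k*(px**2+py**2);px,py=x/s,y/s
    P=np.stack([px*dep,py*dep,dep],-1)-np.array(m["t"])
    return P@np.array(m["R"])
E
python3 - <<'E'
from h import *
s=r.get_state();print(s)
for n in("top","scene"):
    m=cams.camera_model(n);im,d=cams.get_image(n);cv2.imwrite(f"pics/{n}0.png",im);np.savez(f"{n}0.npz",im=im,d=d)
    print(n,m)
E
```

```text
{'time_s': 0.0, 'joints': array([-1.31049026,  0.42674051,  0.07386055,  1.60661101, -0.03412541,
        1.11080308, -0.06712168]), 'qvel': array([-0.00070466,  0.0002943 ,  0.00076076,  0.0004521 ,  0.00037231,
       -0.00022883,  0.00084366]), 'effort': array([ 2.18197594e-03, -9.49829578e+01,  3.76223937e+00, -4.63499236e+01,
        1.92449265e-02,  1.03406832e-02, -2.57302382e-06]), 'eef_pos': array([0.26880893, 0.618737  , 0.24460343]), 'tcp_rot': array([-6.39301598e-01, -3.07566471e+00,  2.02392294e-03]), 'ft_force': array([-0.62668238, -0.28692593, -0.92920135]), 'moment': array([0.02882749, 0.01519332, 0.02069112]), 'gripper_force': 0.0, 'width': 0.08517281943257105}
top {'K': array([[495.60593713,   0.        , 272.65483138],
       [  0.        , 495.60593713, 212.63648104],
       [  0.        ,   0.        ,   1.        ]]), 'k1': -0.05761954198268621, 'R': array([[-0.02565794, -0.99957024, -0.01417755],
       [-0.98885263,  0.02745851, -0.14634379],
       [ 0.14667019,  0.01026463, -0.98913219]]), 't': array([-0.0358216 ,  0.55578162,  1.43790488])}
scene {'K': array([[402.39435976,   0.        , 279.4373421 ],
       [  0.        , 402.39435976, 209.18068222],
       [  0.        ,   0.        ,   1.        ]]), 'k1': -0.08040566010166117, 'R': array([[ 0.83340189, -0.55226679,  0.02103992],
       [-0.23977736, -0.39561342, -0.88656463],
       [ 0.49794388,  0.73381974, -0.46212604]]), 't': array([-0.52661246,  0.14394639,  0.98392017])}
```

View pics/top0.png

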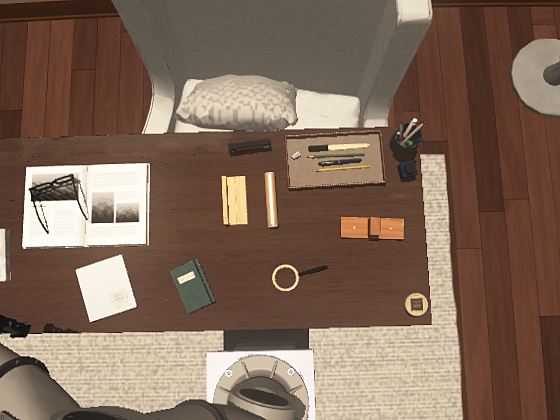

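View pics/scene0.png

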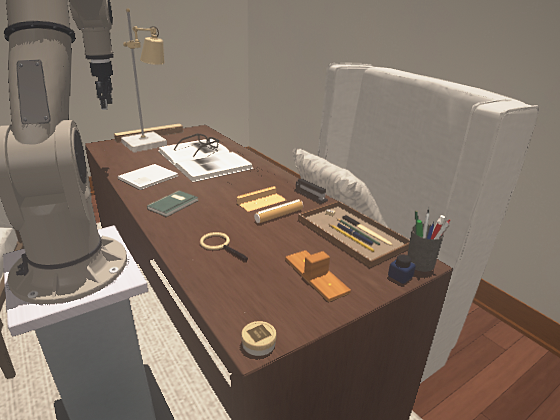

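The top view shows the orange board at about (373,228), the tube at (271,200), and the yellow rest at (234,200) to the tube's left (+y). The magnifier is at (300,275), the notebook at (192,285) and the stapler at (250,147).

```bash
python3 - <<'E'
from h import *
f=np.load("top0.npz");im,d=f["im"],f["d"];m=cams.camera_model("top")
P=cloud(m,d)
hsv=cv2.cvtColor(im,cv2.COLOR_BGR2HSV)
print("hsv board",hsv[228,350],hsv[228,375],"tube",hsv[200,271],hsv[200,267],"rest",hsv[200,230],hsv[200,241],"desk",hsv[200,300], "desk z",P[200,310],P[240,300])
def rect(mask,z,name):
    c=max(cv2.findContours(mask.astype(np.uint8),0,2)[0],key=cv2.contourArea)[:,0]
    w=np.array([onplane(m,u,v,z)[:2] for u,v in c])
    (cx,cy),(a,b),ang=cv2.minAreaRect((w*1000).astype(np.float32))
    bx=cv2.boxPoints(((cx,cy),(a,b),ang))
    print(name,"c",round(cx,1),round(cy,1),"size",round(a,1),round(b,1),"ang",round(ang,1)); print(bx.round(0).tolist())
H,S,V=[hsv[...,i].astype(int) for i in range(3)]
def win(x0,x1,y0,y1):
    w=np.zeros(H.shape,bool);w[y0:y1,x0:x1]=1;return w
br=V>110
rect(br&win(335,410,205,250),.011,"board")
rect(br&win(258,284,165,235),.016,"tube")
rect(br&win(215,252,165,235),.003,"rest")
rest=win(215,252,165,235)&br
for u in range(218,252,2): print(u,P[200,u].round(4),im[200,u])
print("board z",P[228,350],P[228,398],P[228,375],"tube top",[P[y,271].round(4) for y in(180,200,220)])
E
```

```text
hsv board [ 13 156 203] [ 12 157 201] tube [ 23  12 253] [ 16 132 213] rest [ 21  98 251] [ 21  95 251] desk [ 10 116  97] desk z [ 0.59700302 -0.16616483 -0.00153547] [ 0.47416605 -0.13112175  0.00126695]
board c 505.6 -350.4 size 188.6 64.1 ang 87.4
[[469.0, -443.0], [533.0, -446.0], [542.0, -258.0], [478.0, -255.0]]
tube c 601.1 -45.0 size 168.7 31.0 ang 2.2
[[516.0, -33.0], [517.0, -64.0], [686.0, -57.0], [685.0, -26.0]]
rest c 603.3 66.5 size 155.2 76.5 ang 2.0
[[524.0, 102.0], [527.0, 26.0], [682.0, 31.0], [679.0, 108.0]]
218 [ 0.6052  0.1176 -0.0026] [ 49  65 100]
220 [ 0.6048  0.1113 -0.0015] [49 67 99]
222 [0.6016 0.1032 0.0154] [ 66  96 146]
224 [0.5996 0.0959 0.0262] [157 224 254]
226 [0.5996 0.0899 0.0252] [152 220 255]
228 [0.6033 0.0861 0.0032] [154 223 255]
230 [0.6026 0.0796 0.0062] [155 222 251]
232 [0.6028 0.0737 0.0042] [160 227 252]
234 [6.033e-01 6.790e-02 2.000e-04] [159 227 252]
236 [0.6023 0.0613 0.0049] [140 204 244]
238 [0.6024 0.0553 0.0031] [153 217 250]
240 [0.602  0.049  0.0047] [152 218 250]
242 [0.6023 0.0431 0.0018] [155 220 250]
244 [0.6022 0.0369 0.0016] [155 220 252]
246 [6.022e-01 3.080e-02 4.000e-04] [ 84 123 180]
248 [0.6016 0.0245 0.0029] [49 66 99]
250 [0.6016 0.0184 0.002 ] [ 50  66 102]
board z [ 0.50565467 -0.28341285  0.00977091] [ 0.50166283 -0.42937632  0.008875  ] [ 0.49829098 -0.34996701  0.05699562] tube top [array([ 0.6569, -0.0481,  0.028 ]), array([ 0.5942, -0.0466,  0.0337]), array([ 0.5341, -0.045 ,  0.0291])]
```

```bash
python3 - <<'E'
import cv2
im=cv2.imread("pics/top0.png")[160:260,210:420]
cv2.imwrite("pics/crop1.png",cv2.resize(im,None,fx=3.8,fy=3.8,interpolation=cv2.INTER_CUBIC))
E
```

```text
(no output)
```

View pics/crop1.png

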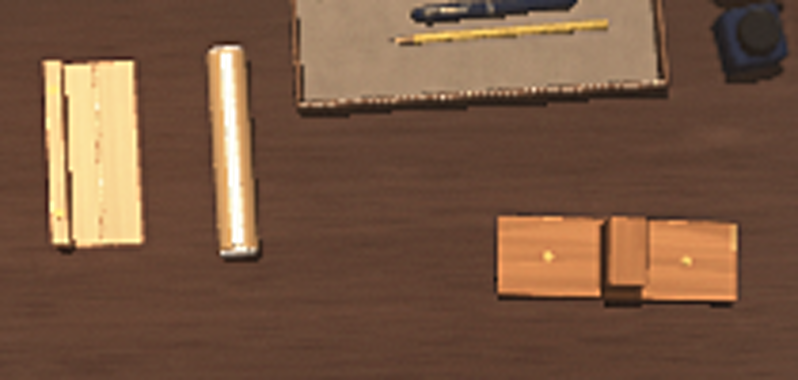

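The crop confirms the rest's back stop is on its far (+y) side and the sill faces the tube. The board's long axis is at about 87.3° and the rest's direction about 92°. I'm moving now, keeping outside the inner reach limit.

Emit:
send_rows(
  rows=[
    {"gripper": 1,"slide": [0.042,-0.042,0],"turn": 0.03},
    {"gripper": 1,"slide": [0.042,-0.042,0],"turn": 0.03},
    {"gripper": 1,"slide": [0.042,-0.042,0],"turn": 0.03},
    {"gripper": 1,"slide": [0.042,-0.042,0],"turn": 0.03},
    {"gripper": 1,"slide": [0.042,-0.042,0],"turn": 0.03},
  ],
  grip_force=110,
)

```text
time_s: 0.72
eef_pos: [0.48, 0.4075, 0.2451]
tcp_rot: [-0.405, -3.115, 0.0]
ft_force: [1.4, 0.9, -0.7]
width: 0.0854
gripper_force: 0.0
```

Emit:
send_rows(
  rows=[
    {"gripper": 1,"slide": [0.005,-0.055,0],"turn": 0.03},
    {"gripper": 1,"slide": [0.005,-0.055,0],"turn": 0.03},
    {"gripper": 1,"slide": [0.005,-0.055,0],"turn": 0.03},
    {"gripper": 1,"slide": [0.005,-0.055,0],"turn": 0.03},
    {"gripper": 1,"slide": [0.005,-0.055,0],"turn": 0.03},
  ],
)

```text
time_s: 1.35
eef_pos: [0.5037, 0.1322, 0.2452]
tcp_rot: [-0.171, -3.137, 0.0]
ft_force: [1.7, 0.3, 0.7]
width: 0.0855
gripper_force: 0.0
```

Emit:
send_rows(
  rows=[
    {"gripper": 1,"slide": [0,-0.055,0],"turn": 0.03},
    {"gripper": 1,"slide": [0,-0.055,0],"turn": 0.03},
    {"gripper": 1,"slide": [0,-0.055,0],"turn": 0},
    {"gripper": 1,"slide": [0,-0.055,0],"turn": 0},
    {"gripper": 1,"slide": [0,-0.055,0],"turn": 0},
  ],
)

```text
time_s: 1.98
eef_pos: [0.5036, -0.1426, 0.2453]
tcp_rot: [0.078, 3.141, 0.0]
ft_force: [1.8, 0.4, 0.3]
width: 0.0854
gripper_force: 0.0
```

Emit:
send_rows(
  rows=[
    {"gripper": 1,"slide": [0,-0.052,0],"turn": 0},
    {"gripper": 1,"slide": [0,-0.052,0],"turn": 0},
    {"gripper": 1,"slide": [0.002,-0.052,0],"turn": 0},
    {"gripper": 1,"slide": [0,-0.052,0],"turn": 0},
    {"gripper": 1,"slide": [0,0,0],"turn": 0},
  ],
)

```text
time_s: 2.6
eef_pos: [0.5044, -0.353, 0.2449]
tcp_rot: [-0.086, -3.139, 0.003]
ft_force: [0.1, 0.5, 0.5]
width: 0.0854
gripper_force: 0.0
```

```bash
python3 - <<'E'
from h import *
s=r.get_state();print(s["eef_pos"],s["tcp_rot"],s["ft_force"])
m=cams.camera_model("wrist");im,d=cams.get_image("wrist");cv2.imwrite("pics/w1.png",im);np.savez("w1.npz",im=im,d=d)
P=cloud(m,d)
hsv=cv2.cvtColor(im,cv2.COLOR_BGR2HSV)
z=P[...,2]
g=(z>.05)&(z<.065)&(abs(P[...,0]-.505)<.06)&(abs(P[...,1]+.35)<.06)
def rect(mask,name,zz):
    c=max(cv2.findContours(mask.astype(np.uint8),0,2)[0],key=cv2.contourArea)[:,0]
    w=np.array([onplane(m,u,v,zz)[:2] for u,v in c])
    (cx,cy),(a,b),ang=cv2.minAreaRect((w*1000).astype(np.float32));print(name,cx,cy,a,b,ang,c.min(0),c.max(0))
rect(g,"grip",.057)
b=(z>.006)&(z<.016)&(hsv[...,1]>130)&(hsv[...,2]>110)
rect(b|g,"board",.011)
print(im.shape)
E
```

```text
[ 0.50439278 -0.35302016  0.24488884] [-8.64995191e-02 -3.13918243e+00  2.77533213e-03] [0.09014429 0.45283927 0.49585438]
grip 505.63739013671875 -348.7267150878906 29.234703063964844 52.935951232910156 86.87224578857422 [267 160] [296 212]
board 510.8597412109375 -348.13446044921875 187.94004821777344 71.77116394042969 86.81775665283203 [197 150] [366 212]
(420, 560, 3)
```

View pics/w1.png

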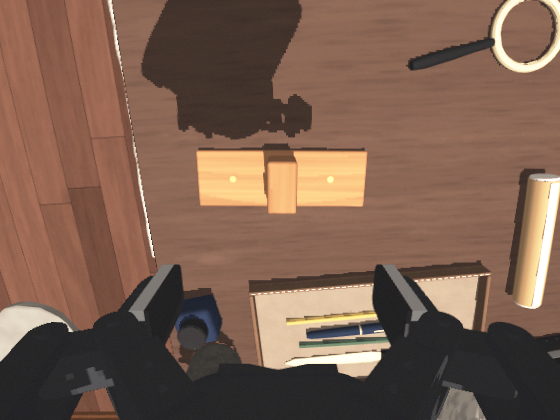

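The wrist view shows the board level across the image, with the grip at (282,187), matching the top-view estimate. The pen tray and ink bottle are clear of it. I'm descending with small corrections.

Emit:
send_rows(
  rows=[
    {"gripper": 1,"slide": [0.001,0.004,-0.045],"turn": 0},
    {"gripper": 1,"slide": [0,0,-0.045],"turn": 0},
    {"gripper": 1,"slide": [0,0,-0.045],"turn": 0},
    {"gripper": 1,"slide": [0,0,-0.035],"turn": 0},
    {"gripper": 1,"slide": [0,0,0],"turn": 0},
  ],
)

```text
time_s: 3.28
eef_pos: [0.5059, -0.3429, 0.0732]
tcp_rot: [-0.076, -3.137, -0.003]
ft_force: [-0.4, -0.1, 0.8]
width: 0.0851
gripper_force: 0.0
```

Emit:
send_rows(
  rows=[
    {"gripper": 1,"slide": [0,-0.005,-0.02],"turn": 0},
    {"gripper": 1,"slide": [0,0,-0.015],"turn": 0},
    {"gripper": 1,"slide": [0,0,-0.006],"turn": 0},
    {"gripper": 1,"slide": [0,0,0],"turn": 0},
  ],
)

```text
time_s: 3.78
eef_pos: [0.5069, -0.3498, 0.0342]
tcp_rot: [-0.078, -3.14, -0.0]
ft_force: [0.4, 0.6, -0.6]
width: 0.0853
gripper_force: 0.0
```

Emit:
send_rows(
  rows=[
    {"gripper": 1,"slide": [0,0,-0.004],"turn": 0},
    {"gripper": -1,"slide": [0,0,0],"turn": 0},
    {"gripper": -1,"slide": [0,0,0],"turn": 0},
    {"gripper": -1,"slide": [0,0,0],"turn": 0},
    {"gripper": -1,"slide": [0,0,0],"turn": 0},
  ],
  grip_force=110,
)

```text
time_s: 4.4
eef_pos: [0.5071, -0.3501, 0.0307]
tcp_rot: [0.078, 3.14, -0.0]
ft_force: [-0.5, 0.5, 5.7]
width: 0.0287
gripper_force: 108.9
```

Emit:
send_rows(
  rows=[
    {"gripper": -1,"slide": [0,0,0],"turn": 0},
    {"gripper": -1,"slide": [0,0,0],"turn": 0},
    {"gripper": -1,"slide": [0,0,0],"turn": 0},
  ],
)

```text
time_s: 4.78
eef_pos: [0.5072, -0.3501, 0.0307]
tcp_rot: [0.078, 3.14, -0.0]
ft_force: [-0.8, 1.4, 5.8]
width: 0.0284
gripper_force: 108.9
```

Emit:
send_rows(
  rows=[
    {"gripper": -1,"slide": [0,0,0.02],"turn": 0},
    {"gripper": -1,"slide": [0,0,0.03],"turn": 0},
    {"gripper": -1,"slide": [0,0,0.03],"turn": 0},
    {"gripper": -1,"slide": [0,0,0],"turn": 0},
  ],
)

```text
time_s: 5.28
eef_pos: [0.508, -0.3507, 0.1134]
tcp_rot: [0.079, 3.137, -0.003]
ft_force: [1.0, 0.8, -3.5]
width: 0.029
gripper_force: 108.6
```

```bash
python3 - <<'E'
from h import *
f=np.load("top0.npz");m=cams.camera_model("top");P=cloud(m,f["d"])
for u in (289,300,320,340,360):
    print(u,[tuple((P[v,u]*1000).round().astype(int)) for v in range(178,196,2)])
s=r.get_state();print(s["eef_pos"],s["ft_force"],s["moment"])
E
```

```text
289 [(np.int64(667), np.int64(-104), np.int64(5)), (np.int64(660), np.int64(-103), np.int64(7)), (np.int64(654), np.int64(-103), np.int64(3)), (np.int64(648), np.int64(-103), np.int64(4)), (np.int64(640), np.int64(-103), np.int64(14)), (np.int64(631), np.int64(-102), np.int64(26)), (np.int64(629), np.int64(-102), np.int64(5)), (np.int64(624), np.int64(-102), np.int64(-1)), (np.int64(618), np.int64(-102), np.int64(-4))]
300 [(np.int64(666), np.int64(-138), np.int64(3)), (np.int64(660), np.int64(-137), np.int64(3)), (np.int64(653), np.int64(-137), np.int64(4)), (np.int64(646), np.int64(-137), np.int64(7)), (np.int64(635), np.int64(-135), np.int64(30)), (np.int64(634), np.int64(-136), np.int64(5)), (np.int64(629), np.int64(-136), np.int64(-2)), (np.int64(621), np.int64(-136), np.int64(7)), (np.int64(616), np.int64(-136), np.int64(0))]
320 [(np.int64(663), np.int64(-199), np.int64(10)), (np.int64(656), np.int64(-198), np.int64(12)), (np.int64(653), np.int64(-199), np.int64(-2)), (np.int64(646), np.int64(-199), np.int64(1)), (np.int64(635), np.int64(-197), np.int64(22)), (np.int64(633), n
[... 428 characters left out ...]
64(-261), np.int64(-8)), (np.int64(625), np.int64(-259), np.int64(3)), (np.int64(621), np.int64(-261), np.int64(-9)), (np.int64(613), np.int64(-259), np.int64(-2))]
360 [(np.int64(660), np.int64(-322), np.int64(9)), (np.int64(656), np.int64(-324), np.int64(-3)), (np.int64(646), np.int64(-320), np.int64(15)), (np.int64(639), np.int64(-319), np.int64(20)), (np.int64(637), np.int64(-322), np.int64(-1)), (np.int64(630), np.int64(-322), np.int64(-2)), (np.int64(623), np.int64(-321), np.int64(2)), (np.int64(617), np.int64(-320), np.int64(5)), (np.int64(611), np.int64(-321), np.int64(-1))]
[ 0.50800583 -0.35072415  0.1133802 ] [ 0.96081223  0.84130627 -3.51655661] [0.00502632 0.00313393 0.01667438]
```

Emit:
send_rows(
  rows=[
    {"gripper": -1,"slide": [0.015,0.041,0],"turn": 0.017},
    {"gripper": -1,"slide": [0.015,0.041,0],"turn": 0.017},
    {"gripper": -1,"slide": [0.015,0.041,0],"turn": 0.017},
    {"gripper": -1,"slide": [0.015,0.041,0],"turn": 0.017},
    {"gripper": -1,"slide": [0.015,0.041,0],"turn": 0.017},
  ],
)

```text
time_s: 5.9
eef_pos: [0.5819, -0.1434, 0.11]
tcp_rot: [0.056, -3.14, -0.0]
ft_force: [0.2, -0.7, -2.9]
width: 0.0291
gripper_force: 109.0
```

Emit:
send_rows(
  rows=[
    {"gripper": -1,"slide": [0.011,0.043,0],"turn": 0},
    {"gripper": -1,"slide": [0,0,-0.02],"turn": 0},
    {"gripper": -1,"slide": [0,0,-0.01],"turn": 0},
    {"gripper": -1,"slide": [0,0,0],"turn": 0},
    {"gripper": -1,"slide": [0,0,0],"turn": 0},
  ],
)

```text
time_s: 6.52
eef_pos: [0.5928, -0.1031, 0.0806]
tcp_rot: [-0.053, 3.141, -0.001]
ft_force: [-0.4, -0.1, -3.0]
width: 0.0288
gripper_force: 109.2
```

```bash
python3 - <<'E'
from h import *
for n in("scene","wrist"):
    im,d=cams.get_image(n);cv2.imwrite(f"pics/{n}2.png",im);np.savez(f"{n}2.npz",im=im,d=d)
    s=r.get_state();print(s["eef_pos"],s["tcp_rot"],s["ft_force"],s["moment"])
a=cv2.imread("pics/scene2.png")[140:300,180:400];b=cv2.imread("pics/wrist2.png")
o=np.zeros((580,800,3),np.uint8);o[:280,:385]=cv2.resize(a,(385,280));o[:300,400:]=cv2.resize(b,(400,300))
cv2.imwrite("pics/c2.png",o[:300])
E
```

```text
[ 0.59300706 -0.10288675  0.08075401] [-5.30361609e-02  3.14066067e+00 -3.79376346e-04] [ 0.10778387  0.20947811 -2.16739719] [ 0.01421108 -0.01265533 -0.01201506]
[ 0.59310409 -0.10264096  0.08079539] [-5.36756921e-02  3.14045750e+00 -2.51276639e-04] [ 0.40850091 -0.57114033 -2.20218347] [ 0.00668    -0.00033207  0.00660386]
```

View pics/c2.png

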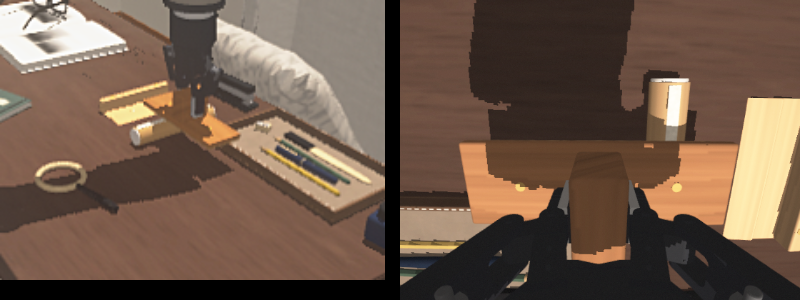

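The board is held level over the tube, with its leading part on it and clear of the tray. I'm lowering gently and watching force and moment.

Emit:
send_rows(
  rows=[
    {"gripper": -1,"slide": [0,0,-0.007],"turn": 0},
    {"gripper": -1,"slide": [0,0,-0.005],"turn": 0},
    {"gripper": -1,"slide": [0,0,-0.003],"turn": 0},
    {"gripper": -1,"slide": [0,0,0],"turn": 0},
  ],
)

```text
time_s: 7.12
eef_pos: [0.5928, -0.1019, 0.065]
tcp_rot: [0.055, -3.141, 0.0]
ft_force: [0.3, 0.2, -2.4]
width: 0.0292
gripper_force: 109.2
```

Emit:
send_rows(
  rows=[
    {"gripper": -1,"slide": [0,0,-0.001],"turn": 0},
    {"gripper": -1,"slide": [0,0,0],"turn": 0},
  ],
)

```text
time_s: 7.38
eef_pos: [0.593, -0.1019, 0.0643]
tcp_rot: [-0.055, 3.141, -0.0]
ft_force: [-0.0, 0.3, -1.4]
width: 0.0286
gripper_force: 109.2
```

```bash
cat > st.py <<'E'
from h import *
s=r.get_state();print(s["time_s"],s["eef_pos"].round(5),s["tcp_rot"].round(4),s["ft_force"].round(2),s["moment"].round(3))
E
python3 st.py
```

```text
7.375 [ 0.59296 -0.10189  0.06434] [-0.0553  3.1411 -0.    ] [-0.05  0.32 -1.45] [ 0.006 -0.017  0.056]
```

Emit:
send_rows(
  rows=[
    {"gripper": -1,"slide": [0,0,-0.001],"turn": 0},
    {"gripper": -1,"slide": [0,0,0],"turn": 0},
  ],
)

```text
time_s: 7.62
eef_pos: [0.5929, -0.1019, 0.0633]
tcp_rot: [0.055, -3.141, 0.0]
ft_force: [-0.4, 0.6, -1.6]
width: 0.0288
gripper_force: 109.2
```

```bash
python3 st.py
```

```text
7.625 [ 0.59291 -0.1019   0.06327] [ 5.520e-02 -3.141e+00  1.000e-04] [-0.4   0.57 -1.64] [-0.008  0.004  0.011]
```

Emit:
send_rows(
  rows=[
    {"gripper": -1,"slide": [0,0,-0.0007],"turn": 0},
    {"gripper": -1,"slide": [0,0,0],"turn": 0},
  ],
)

```text
time_s: 7.88
eef_pos: [0.593, -0.1019, 0.0627]
tcp_rot: [-0.055, 3.141, -0.0]
ft_force: [-0.6, -0.3, -1.7]
width: 0.0286
gripper_force: 109.2
```

```bash
python3 st.py
```

```text
7.875 [ 0.59297 -0.10195  0.06268] [-0.0552  3.141  -0.    ] [-0.59 -0.31 -1.66] [0.1   0.075 0.019]
```

Emit:
send_rows(
  rows=[
    {"gripper": -1,"slide": [0,0,-0.0007],"turn": 0},
    {"gripper": -1,"slide": [0,0,0],"turn": 0},
  ],
)

```text
time_s: 8.12
eef_pos: [0.5931, -0.102, 0.0625]
tcp_rot: [-0.055, 3.141, 0.0]
ft_force: [-3.0, 0.2, 8.9]
width: 0.0286
gripper_force: 110.5
```

```bash
python3 st.py
```

```text
8.125 [ 0.59306 -0.10204  0.06246] [-5.4800e-02  3.1408e+00  4.0000e-04] [-3.05  0.24  8.88] [0.644 0.774 0.1  ]
```

Emit:
send_rows(
  rows=[
    {"gripper": -1,"slide": [0,0.002,0.0002],"turn": 0},
    {"gripper": -1,"slide": [0,0.003,0],"turn": 0},
    {"gripper": -1,"slide": [-0.0001,0.003,0],"turn": 0},
  ],
)

```text
time_s: 8.5
eef_pos: [0.5927, -0.094, 0.0625]
tcp_rot: [0.055, -3.141, -0.0]
ft_force: [-3.5, -0.2, 8.4]
width: 0.0287
gripper_force: 110.0
```

```bash
python3 st.py
```

```text
8.5 [ 0.59274 -0.09399  0.06251] [ 5.4900e-02 -3.1411e+00 -2.0000e-04] [-3.54 -0.19  8.38] [0.417 0.92  0.147]
```

Emit:
send_rows(
  rows=[
    {"gripper": -1,"slide": [-0.0003,0.004,0.0001],"turn": 0},
    {"gripper": -1,"slide": [-0.0003,0.004,0],"turn": 0},
    {"gripper": -1,"slide": [-0.0002,0.004,0],"turn": 0},
  ],
)

```text
time_s: 8.88
eef_pos: [0.5922, -0.0819, 0.0626]
tcp_rot: [-0.055, 3.141, 0.0]
ft_force: [-1.9, -0.0, 5.3]
width: 0.0288
gripper_force: 109.9
```

```bash
python3 st.py
```

```text
8.875 [ 0.59219 -0.08193  0.06258] [-0.0549  3.1407  0.    ] [-1.86 -0.05  5.26] [0.276 0.362 0.052]
```

Emit:
send_rows(
  rows=[
    {"gripper": -1,"slide": [-0.0002,0.005,0],"turn": 0},
    {"gripper": -1,"slide": [-0.0002,0.005,0],"turn": 0},
    {"gripper": -1,"slide": [-0.0002,0.005,0],"turn": 0},
  ],
)

```text
time_s: 9.25
eef_pos: [0.5916, -0.0669, 0.0626]
tcp_rot: [-0.055, 3.141, 0.0]
ft_force: [-1.3, 0.4, 5.6]
width: 0.0288
gripper_force: 110.0
```

Emit:
send_rows(
  rows=[
    {"gripper": -1,"slide": [-0.0002,0.005,0],"turn": 0},
    {"gripper": -1,"slide": [-0.0002,0.005,0],"turn": 0},
    {"gripper": -1,"slide": [-0.0002,0.005,0],"turn": 0},
  ],
)

```text
time_s: 9.62
eef_pos: [0.591, -0.0519, 0.0626]
tcp_rot: [-0.055, 3.141, 0.0]
ft_force: [-2.5, -0.9, 5.3]
width: 0.0289
gripper_force: 110.1
```

```bash
python3 st.py
```

```text
9.625 [ 0.59095 -0.05191  0.06259] [-5.4900e-02  3.1408e+00  1.0000e-04] [-2.51 -0.89  5.31] [0.17  0.538 0.039]
```

Emit:
send_rows(
  rows=[
    {"gripper": -1,"slide": [-0.0003,0.006,0],"turn": 0},
    {"gripper": -1,"slide": [-0.0003,0.006,0],"turn": 0},
    {"gripper": -1,"slide": [-0.0002,0.006,0],"turn": 0},
  ],
)

```text
time_s: 10.0
eef_pos: [0.5902, -0.0338, 0.0626]
tcp_rot: [-0.055, 3.141, 0.0]
ft_force: [-1.8, -0.5, 6.5]
width: 0.0289
gripper_force: 110.1
```

Emit:
send_rows(
  rows=[
    {"gripper": -1,"slide": [-0.0003,0.006,0],"turn": 0},
    {"gripper": -1,"slide": [-0.0002,0.006,0],"turn": 0},
    {"gripper": -1,"slide": [-0.0002,0.006,0],"turn": 0},
  ],
)

```text
time_s: 10.38
eef_pos: [0.5895, -0.0159, 0.0626]
tcp_rot: [-0.055, 3.141, 0.0]
ft_force: [-2.7, 0.5, 6.9]
width: 0.0287
gripper_force: 110.1
```

Emit:
send_rows(
  rows=[
    {"gripper": -1,"slide": [-0.0003,0.006,0],"turn": 0},
    {"gripper": -1,"slide": [-0.0002,0.006,0],"turn": 0},
    {"gripper": -1,"slide": [-0.0002,0.006,0],"turn": 0},
  ],
)

```text
time_s: 10.75
eef_pos: [0.5888, 0.0022, 0.0626]
tcp_rot: [-0.055, 3.141, 0.0]
ft_force: [-2.0, 0.5, 7.0]
width: 0.0288
gripper_force: 110.1
```

```bash
python3 - <<'E'
from h import *
s=r.get_state();print(s["eef_pos"].round(5),s["ft_force"].round(2),s["moment"].round(3))
im,d=cams.get_image("top");cv2.imwrite("pics/top3.png",im)
a=im[150:250,190:300];cv2.imwrite("pics/c3.png",cv2.resize(a,None,fx=6,fy=6,interpolation=cv2.INTER_CUBIC))
E
```

```text
[0.58883 0.00218 0.06265] [-2.03  0.54  7.01] [-0.036  0.607  0.041]
```

View pics/c3.png

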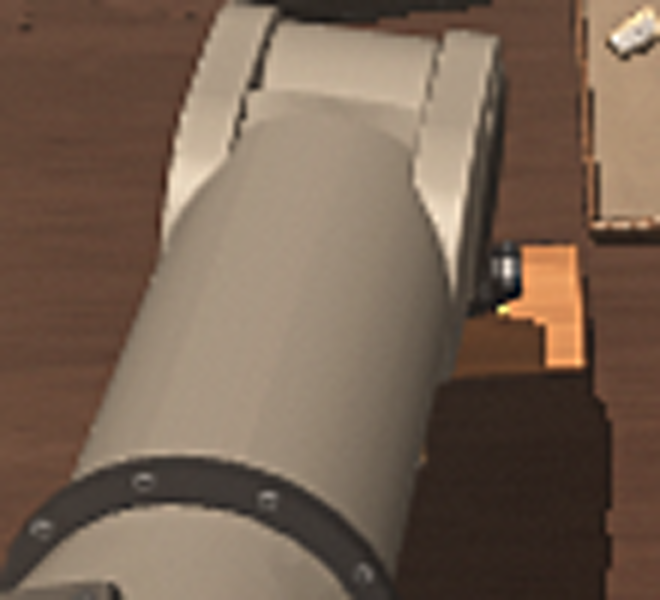

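Emit:
send_rows(
  rows=[
    {"gripper": -1,"slide": [-0.0003,0.006,0.0001],"turn": 0},
    {"gripper": -1,"slide": [-0.0002,0.006,0],"turn": 0},
    {"gripper": -1,"slide": [-0.0002,0.006,0],"turn": 0},
  ],
)

```text
time_s: 11.18
eef_pos: [0.5881, 0.0204, 0.0626]
tcp_rot: [-0.055, 3.141, 0.0]
ft_force: [-3.3, -0.8, 7.9]
width: 0.029
gripper_force: 110.2
```

Emit:
send_rows(
  rows=[
    {"gripper": -1,"slide": [-0.0003,0.006,0.0001],"turn": 0},
    {"gripper": -1,"slide": [-0.0002,0.006,0],"turn": 0},
  ],
)

```text
time_s: 11.42
eef_pos: [0.5876, 0.0325, 0.0626]
tcp_rot: [-0.055, 3.141, 0.0]
ft_force: [-2.8, -1.0, 6.5]
width: 0.0289
gripper_force: 110.1
```

Emit:
send_rows(
  rows=[
    {"gripper": -1,"slide": [-0.0001,0.003,0],"turn": 0},
    {"gripper": -1,"slide": [-0.0001,0.003,0],"turn": 0},
  ],
)

```text
time_s: 11.68
eef_pos: [0.5873, 0.0384, 0.0626]
tcp_rot: [-0.055, 3.141, 0.0]
ft_force: [-2.6, -0.3, 6.8]
width: 0.029
gripper_force: 110.1
```

Emit:
send_rows(
  rows=[
    {"gripper": -1,"slide": [-0.0001,0.003,0.0001],"turn": 0},
    {"gripper": -1,"slide": [-0.0001,0.003,0],"turn": 0},
  ],
)

```text
time_s: 11.92
eef_pos: [0.5871, 0.0443, 0.0626]
tcp_rot: [-0.055, 3.141, 0.0]
ft_force: [-2.3, -0.4, 5.1]
width: 0.0288
gripper_force: 110.0
```

Emit:
send_rows(
  rows=[
    {"gripper": -1,"slide": [-0.0001,0.003,0],"turn": 0},
  ],
)

```text
time_s: 12.05
eef_pos: [0.587, 0.0473, 0.0626]
tcp_rot: [-0.055, 3.141, -0.0]
ft_force: [-2.1, -0.9, 5.9]
width: 0.0289
gripper_force: 110.0
```

Emit:
send_rows(
  rows=[
    {"gripper": -1,"slide": [-0.0001,0.003,0.0001],"turn": 0},
    {"gripper": -1,"slide": [-0.0001,0.003,0],"turn": 0},
  ],
)

```text
time_s: 12.3
eef_pos: [0.5868, 0.0532, 0.0628]
tcp_rot: [-0.055, 3.141, -0.0]
ft_force: [-3.0, -1.4, 9.8]
width: 0.0287
gripper_force: 110.5
```

Emit:
send_rows(
  rows=[
    {"gripper": -1,"slide": [-0.0001,0.003,0.0003],"turn": 0},
    {"gripper": -1,"slide": [-0.0001,0.003,0.0002],"turn": 0},
  ],
)

```text
time_s: 12.55
eef_pos: [0.5865, 0.0592, 0.0632]
tcp_rot: [0.055, -3.141, 0.0]
ft_force: [-2.5, -0.4, 5.8]
width: 0.029
gripper_force: 110.4
```

Emit:
send_rows(
  rows=[
    {"gripper": -1,"slide": [-0.0001,0.003,0.0002],"turn": 0},
    {"gripper": -1,"slide": [-0.0001,0.003,0.0002],"turn": 0},
    {"gripper": -1,"slide": [-0.0001,0.003,0.0002],"turn": 0},
  ],
)

```text
time_s: 12.92
eef_pos: [0.5861, 0.0682, 0.0637]
tcp_rot: [0.055, -3.141, 0.0]
ft_force: [-2.4, -0.7, 4.6]
width: 0.0289
gripper_force: 110.2
```

Emit:
send_rows(
  rows=[
    {"gripper": -1,"slide": [-0.0001,0.003,0.0002],"turn": 0},
    {"gripper": -1,"slide": [-0.0001,0.003,0.0001],"turn": 0},
    {"gripper": -1,"slide": [-0.0001,0.003,0.0002],"turn": 0},
  ],
)

```text
time_s: 13.3
eef_pos: [0.5858, 0.0772, 0.0642]
tcp_rot: [0.055, -3.141, 0.0]
ft_force: [-3.4, -0.7, 4.8]
width: 0.0288
gripper_force: 110.1
```

Emit:
send_rows(
  rows=[
    {"gripper": -1,"slide": [-0.0001,0.003,0.0002],"turn": 0},
    {"gripper": -1,"slide": [-0.0001,0.003,0.0001],"turn": 0},
    {"gripper": -1,"slide": [-0.0001,0.003,0.0002],"turn": 0},
  ],
)

```text
time_s: 13.68
eef_pos: [0.5855, 0.0862, 0.0647]
tcp_rot: [0.055, -3.141, 0.0]
ft_force: [-2.4, -0.6, 5.1]
width: 0.0287
gripper_force: 110.2
```

Emit:
send_rows(
  rows=[
    {"gripper": -1,"slide": [-0.0001,0.003,0.0002],"turn": 0},
    {"gripper": -1,"slide": [-0.0001,0.003,0.0001],"turn": 0},
    {"gripper": -1,"slide": [-0.0001,0.003,0.0002],"turn": 0},
  ],
)

```text
time_s: 14.05
eef_pos: [0.5851, 0.0952, 0.0652]
tcp_rot: [0.055, -3.141, 0.0]
ft_force: [-3.5, -1.5, 5.9]
width: 0.0287
gripper_force: 110.2
```

Emit:
send_rows(
  rows=[
    {"gripper": -1,"slide": [-0.0001,0.003,0.0002],"turn": 0},
    {"gripper": -1,"slide": [-0.0001,0.003,0.0002],"turn": 0},
    {"gripper": -1,"slide": [-0.0001,0.003,0.0002],"turn": 0},
  ],
)

```text
time_s: 14.42
eef_pos: [0.5848, 0.1042, 0.0657]
tcp_rot: [0.055, -3.141, 0.0]
ft_force: [-2.9, -1.6, 5.4]
width: 0.0291
gripper_force: 110.2
```

Emit:
send_rows(
  rows=[
    {"gripper": -1,"slide": [-0.0001,0.003,0.0001],"turn": 0},
  ],
)

```text
time_s: 14.55
eef_pos: [0.5847, 0.1072, 0.0659]
tcp_rot: [0.055, -3.141, 0.0]
ft_force: [-4.5, -1.0, 7.5]
width: 0.0289
gripper_force: 110.2
```

Emit:
send_rows(
  rows=[
    {"gripper": -1,"slide": [-0.0001,0.002,0.0002],"turn": 0},
  ],
)

```text
time_s: 14.68
eef_pos: [0.5846, 0.1093, 0.066]
tcp_rot: [0.055, -3.141, 0.0]
ft_force: [-3.4, -0.3, 3.7]
width: 0.0291
gripper_force: 109.9
```

Emit:
send_rows(
  rows=[
    {"gripper": -1,"slide": [-0.0001,0.002,0],"turn": 0},
  ],
)

```text
time_s: 14.8
eef_pos: [0.5845, 0.1113, 0.0661]
tcp_rot: [0.055, -3.141, 0.0]
ft_force: [-3.8, -0.2, 5.8]
width: 0.0289
gripper_force: 109.9
```

Emit:
send_rows(
  rows=[
    {"gripper": -1,"slide": [-0.0001,0.002,0],"turn": 0},
  ],
)

```text
time_s: 14.92
eef_pos: [0.5844, 0.1133, 0.066]
tcp_rot: [0.055, -3.141, 0.0]
ft_force: [-4.2, -0.3, 5.4]
width: 0.0291
gripper_force: 109.9
```

Emit:
send_rows(
  rows=[
    {"gripper": -1,"slide": [-0.0003,0.002,0],"turn": 0},
  ],
)

```text
time_s: 15.05
eef_pos: [0.5843, 0.1153, 0.0661]
tcp_rot: [0.055, -3.141, 0.0]
ft_force: [-2.5, 1.2, 3.9]
width: 0.029
gripper_force: 109.8
```

Emit:
send_rows(
  rows=[
    {"gripper": -1,"slide": [-0.0002,0.002,0],"turn": 0},
  ],
)

```text
time_s: 15.18
eef_pos: [0.5842, 0.1173, 0.0661]
tcp_rot: [-0.055, 3.141, 0.0]
ft_force: [-0.9, 0.0, 1.4]
width: 0.0284
gripper_force: 109.6
```

Emit:
send_rows(
  rows=[
    {"gripper": -1,"slide": [-0.0001,0.002,-0.0003],"turn": 0},
  ],
)

```text
time_s: 15.3
eef_pos: [0.5842, 0.1194, 0.0659]
tcp_rot: [-0.055, 3.141, 0.0]
ft_force: [-2.5, 0.6, 6.4]
width: 0.0287
gripper_force: 110.1
```

Emit:
send_rows(
  rows=[
    {"gripper": -1,"slide": [-0.0001,0.002,-0.0002],"turn": 0},
  ],
)

```text
time_s: 15.42
eef_pos: [0.5841, 0.1214, 0.0657]
tcp_rot: [-0.055, 3.141, 0.0]
ft_force: [-2.3, 0.6, 5.8]
width: 0.0289
gripper_force: 110.1
```

Emit:
send_rows(
  rows=[
    {"gripper": -1,"slide": [-0.0001,0.002,-0.0003],"turn": 0},
  ],
)

```text
time_s: 15.55
eef_pos: [0.584, 0.1235, 0.0655]
tcp_rot: [-0.055, 3.141, 0.0]
ft_force: [-2.8, 1.6, 7.1]
width: 0.0287
gripper_force: 110.1
```

Emit:
send_rows(
  rows=[
    {"gripper": -1,"slide": [-0.0001,0.002,-0.0003],"turn": 0},
  ],
)

```text
time_s: 15.68
eef_pos: [0.5839, 0.1255, 0.0652]
tcp_rot: [-0.055, 3.141, 0.001]
ft_force: [-1.5, 1.4, 7.7]
width: 0.0292
gripper_force: 110.1
```

Emit:
send_rows(
  rows=[
    {"gripper": -1,"slide": [-0.0001,0.002,-0.0003],"turn": 0},
  ],
)

```text
time_s: 15.8
eef_pos: [0.5839, 0.1276, 0.0649]
tcp_rot: [-0.056, 3.141, 0.001]
ft_force: [-1.9, 1.2, 5.8]
width: 0.029
gripper_force: 110.1
```

Emit:
send_rows(
  rows=[
    {"gripper": -1,"slide": [-0.0001,0.002,-0.0004],"turn": 0},
  ],
)

```text
time_s: 15.92
eef_pos: [0.5837, 0.1296, 0.0645]
tcp_rot: [-0.056, 3.141, 0.001]
ft_force: [-1.6, 2.2, 6.3]
width: 0.0288
gripper_force: 110.1
```

Emit:
send_rows(
  rows=[
    {"gripper": -1,"slide": [-0.0001,0.002,-0.0004],"turn": 0},
  ],
)

```text
time_s: 16.05
eef_pos: [0.5837, 0.1317, 0.0641]
tcp_rot: [-0.056, 3.141, 0.001]
ft_force: [-1.8, 2.6, 4.6]
width: 0.0289
gripper_force: 110.1
```

Emit:
send_rows(
  rows=[
    {"gripper": -1,"slide": [-0.0001,0.002,-0.0004],"turn": 0},
  ],
)

```text
time_s: 16.18
eef_pos: [0.5836, 0.1337, 0.0636]
tcp_rot: [-0.056, 3.141, 0.001]
ft_force: [-0.5, 2.4, 5.6]
width: 0.0287
gripper_force: 110.1
```

Emit:
send_rows(
  rows=[
    {"gripper": -1,"slide": [0,0.002,0],"turn": 0},
  ],
)

```text
time_s: 16.3
eef_pos: [0.5835, 0.1351, 0.0635]
tcp_rot: [-0.055, 3.141, -0.0]
ft_force: [-0.2, -1.8, 3.6]
width: 0.0283
gripper_force: 110.1
```

The tube has dropped into the groove: z is at 63.5 mm and Fy has reversed against the back stop. I'm lifting clear and looking.

Emit:
send_rows(
  rows=[
    {"gripper": -1,"slide": [0,-0.0005,0.0003],"turn": 0},
    {"gripper": -1,"slide": [0,0,0.004],"turn": 0},
    {"gripper": -1,"slide": [0,0,0.015],"turn": 0},
    {"gripper": -1,"slide": [0,0,0.03],"turn": 0},
    {"gripper": -1,"slide": [0,0,0.03],"turn": 0},
  ],
)

```text
time_s: 16.92
eef_pos: [0.5833, 0.1344, 0.1445]
tcp_rot: [-0.055, 3.141, -0.0]
ft_force: [0.1, -0.7, -2.5]
width: 0.0288
gripper_force: 108.9
```

Emit:
send_rows(
  rows=[
    {"gripper": -1,"slide": [-0.008,-0.05,0],"turn": -0.017},
    {"gripper": -1,"slide": [-0.008,-0.05,0],"turn": -0.017},
    {"gripper": -1,"slide": [-0.008,-0.05,0],"turn": -0.017},
    {"gripper": -1,"slide": [-0.008,-0.05,0],"turn": -0.017},
    {"gripper": -1,"slide": [-0.008,-0.05,0],"turn": -0.017},
  ],
)

```text
time_s: 17.55
eef_pos: [0.5431, -0.117, 0.1439]
tcp_rot: [0.079, 3.14, 0.0]
ft_force: [0.3, 0.4, -2.7]
width: 0.0293
gripper_force: 109.3
```

Emit:
send_rows(
  rows=[
    {"gripper": -1,"slide": [-0.008,-0.05,0],"turn": 0},
    {"gripper": -1,"slide": [-0.008,-0.05,0],"turn": 0},
    {"gripper": -1,"slide": [-0.008,-0.05,0],"turn": 0},
    {"gripper": -1,"slide": [-0.007,-0.05,0],"turn": 0},
    {"gripper": -1,"slide": [-0.005,-0.034,0],"turn": 0},
  ],
)

```text
time_s: 18.18
eef_pos: [0.5065, -0.3521, 0.1439]
tcp_rot: [0.081, 3.14, -0.001]
ft_force: [0.5, -0.1, -2.6]
width: 0.029
gripper_force: 109.3
```

```bash
python3 - <<'E'
from h import *
s=r.get_state();print(s["eef_pos"].round(5),s["tcp_rot"].round(4),s["ft_force"].round(2),s["moment"].round(3))
im,d=cams.get_image("top");cv2.imwrite("pics/top4.png",im);np.savez("top4.npz",im=im,d=d)
a=im[160:260,210:420];cv2.imwrite("pics/c4.png",cv2.resize(a,None,fx=3.8,fy=3.8,interpolation=cv2.INTER_CUBIC))
m=cams.camera_model("top");P=cloud(m,d)
for u in range(222,250,2): print(u,P[200,u].round(3),im[200,u])
E
```

```text
[ 0.50648 -0.35206  0.14392] [ 8.1300e-02  3.1399e+00 -1.2000e-03] [ 0.48 -0.09 -2.6 ] [ 0.02  -0.039  0.023]
222 [0.601 0.103 0.02 ] [ 70 103 156]
224 [0.6   0.096 0.024] [166 233 255]
226 [0.601 0.091 0.019] [149 221 253]
228 [0.599 0.084 0.025] [119 168 216]
230 [0.599 0.077 0.029] [120 185 235]
232 [0.597 0.071 0.034] [129 194 239]
234 [0.598 0.065 0.033] [114 172 229]
236 [0.598 0.059 0.029] [ 84 127 178]
238 [ 0.603  0.056 -0.003] [164 233 255]
240 [0.603 0.049 0.001] [163 229 253]
242 [ 0.603  0.043 -0.   ] [163 229 252]
244 [0.602 0.037 0.003] [165 230 254]
246 [0.602 0.031 0.004] [ 89 131 191]
248 [ 0.602  0.025 -0.001] [ 52  70 103]
```

View pics/c4.png

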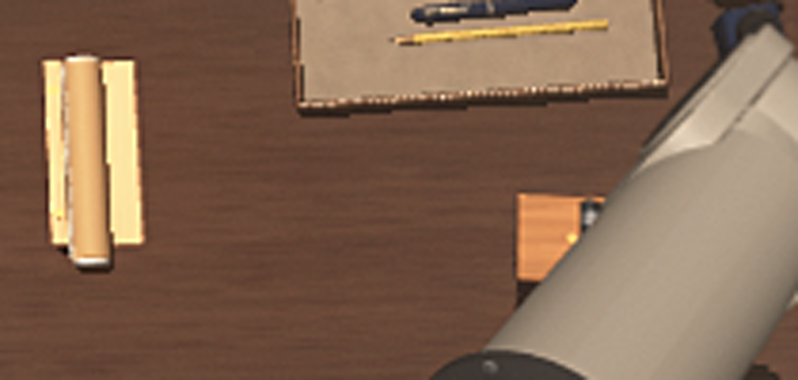

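The tube lies in the groove against the back stop, at (85,160) in the crop. I'm now laying the board back down.

Emit:
send_rows(
  rows=[
    {"gripper": -1,"slide": [0,0.001,-0.04],"turn": 0},
    {"gripper": -1,"slide": [0,0,-0.04],"turn": 0},
    {"gripper": -1,"slide": [0,0,-0.02],"turn": 0},
    {"gripper": -1,"slide": [0,0,-0.008],"turn": 0},
    {"gripper": -1,"slide": [0,0,0],"turn": 0},
  ],
)

```text
time_s: 18.85
eef_pos: [0.5077, -0.3486, 0.0354]
tcp_rot: [0.078, 3.14, -0.0]
ft_force: [0.1, -0.3, -1.1]
width: 0.0291
gripper_force: 109.3
```

Emit:
send_rows(
  rows=[
    {"gripper": -1,"slide": [0,0,-0.002],"turn": 0},
    {"gripper": -1,"slide": [0,0,-0.001],"turn": 0},
    {"gripper": -1,"slide": [0,0,0],"turn": 0},
  ],
)

```text
time_s: 19.23
eef_pos: [0.5075, -0.3484, 0.0321]
tcp_rot: [0.078, 3.14, -0.0]
ft_force: [-0.3, -0.2, -2.3]
width: 0.0286
gripper_force: 109.3
```

Emit:
send_rows(
  rows=[
    {"gripper": -1,"slide": [0,0,-0.0008],"turn": 0},
    {"gripper": -1,"slide": [0,0,-0.0005],"turn": 0},
    {"gripper": -1,"slide": [0,0,0],"turn": 0},
  ],
)

```text
time_s: 19.6
eef_pos: [0.5074, -0.3484, 0.0307]
tcp_rot: [0.078, 3.14, 0.0]
ft_force: [-1.5, 1.6, 4.7]
width: 0.0285
gripper_force: 110.2
```

Contact with the desk. I'm opening slowly, then rising.

Emit:
send_rows(
  rows=[
    {"gripper": 1,"slide": [0,0,0],"turn": 0},
    {"gripper": 1,"slide": [0,0,0],"turn": 0},
    {"gripper": 1,"slide": [0,0,0],"turn": 0},
    {"gripper": 1,"slide": [0,0,0],"turn": 0},
    {"gripper": 1,"slide": [0,0,0],"turn": 0},
  ],
)

```text
time_s: 20.23
eef_pos: [0.5074, -0.3484, 0.0305]
tcp_rot: [0.078, 3.141, -0.0]
ft_force: [0.1, 0.6, -0.6]
width: 0.0849
gripper_force: 0.0
```

Emit:
send_rows(
  rows=[
    {"gripper": 1,"slide": [0,0,0.01],"turn": 0},
    {"gripper": 1,"slide": [0,0,0.03],"turn": 0},
    {"gripper": 1,"slide": [0,0,0.05],"turn": 0},
    {"gripper": 1,"slide": [0,0,0.05],"turn": 0},
    {"gripper": 1,"slide": [0,0,0.05],"turn": 0},
  ],
)

```text
time_s: 20.85
eef_pos: [0.5071, -0.3484, 0.2229]
tcp_rot: [0.079, 3.14, -0.0]
ft_force: [0.6, 0.3, 0.3]
width: 0.0853
gripper_force: 0.0
```

```bash
python3 - <<'E'
from h import *
s=r.get_state();print(s["eef_pos"].round(4),s["width"],s["ft_force"].round(2))
a,d=cams.get_image("scene");b,_=cams.get_image("wrist")
cv2.imwrite("pics/c5.png",np.hstack([cv2.resize(a[100:350,100:435],(400,300)),cv2.resize(b,(400,300))]))
E
```

```text
[ 0.5071 -0.3484  0.2229] 0.0852547411646514 [0.64 0.31 0.32]
```

View pics/c5.png

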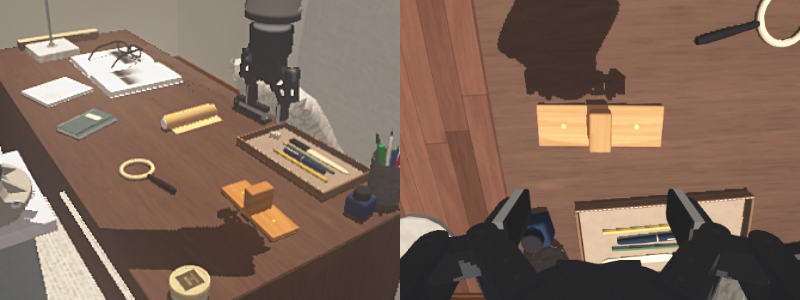

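The board lies flat at its old place, the tube is in the groove, and the bystanders have not moved.

```bash
python3 -c "
from plant import job
print(job.finish_job())"
```

```text
the job is handed in; nothing more can be done
None
```

I rolled the tube under the board into the groove with about 4–12 N on the seam at every reading, laid the board flat back where it was without disturbing the stapler, notebook or magnifier, and handed the job in at about 21 s.

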